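# Set the hall lights for the evening

### The job

Set the hall lights for the evening: with the fingertips, gently press the switch with the small round key right down to wake the lights, let it spring back, then press the switch with the long bar key right down to choose the evening setting, and draw back clear. Leave the large round and square switches and everything else on the table alone, and do not pick up or shove any switch: they stay standing where they are.

Things in the scene. Friction and masses are not known exactly. Their poses are not given: they have to be found in the camera images.
- switch_small: loose wireless light switch: ivory square housing 64 x 64 mm, 24 mm high, about 0.3 kg, standing on the console table with a dark bronze small round key, 16 mm across, in the middle of its top. Origin: centre of the housing's underside; z up. All four housings are alike and lie in any order; only the key's shape differs
- top_small (a point): centre of the top face of the small round key; 34 mm above the table when up (10 mm above the housing's top); moves with the key
- key_small (a joint): travel of that key in m: 0 = up, 0.005 = fully down. It moves straight down against a spring: about 1.8 N to start, about 4.8 N fully down; springs back when let go
- switch_large: loose wireless light switch: ivory square housing 64 x 64 mm, 24 mm high, about 0.3 kg, standing on the console table with a dark bronze large round key, 42 mm across, in the middle of its top. Origin: centre of the housing's underside; z up. All four housings are alike and lie in any order; only the key's shape differs
- top_large (a point): centre of the top face of the large round key; 34 mm above the table when up (10 mm above the housing's top); moves with the key
- key_large (a joint): travel of that key in m: 0 = up, 0.005 = fully down. It moves straight down against a spring: about 1.8 N to start, about 4.8 N fully down; springs back when let go
- switch_square: loose wireless light switch: ivory square housing 64 x 64 mm, 24 mm high, about 0.3 kg, standing on the console table with a dark bronze square key, 36 x 36 mm, in the middle of its top. Origin: centre of the housing's underside; z up. All four housings are alike and lie in any order; only the key's shape differs
- top_square (a point): centre of the top face of the square key; 34 mm above the table when up (10 mm above the housing's top); moves with the key
- key_square (a joint): travel of that key in m: 0 = up, 0.005 = fully down. It moves straight down against a spring: about 1.8 N to start, about 4.8 N fully down; springs back when let go
- switch_bar: loose wireless light switch: ivory square housing 64 x 64 mm, 24 mm high, about 0.3 kg, standing on the console table with a dark bronze long narrow bar key, 12 mm (along the switch's x) by 46 mm (along its y), in the middle of its top. Origin: centre of the housing's underside; z up. All four housings are alike and lie in any order; only the key's shape differs
- top_bar (a point): centre of the top face of the long narrow bar key; 34 mm above the table when up (10 mm above the housing's top); moves with the key
- key_bar (a joint): travel of that key in m: 0 = up, 0.005 = fully down. It moves straight down against a spring: about 1.8 N to start, about 4.8 N fully down; springs back when let go
- votive: bystander, loose: open amber glass candle cup, 52 mm across, 45 mm high; origin under its centre
- bud_vase: bystander, loose: small green vase, 54 mm across, 68 mm high; origin under its centre
- trinket_box: bystander, loose: small wooden box, 64 (x) x 84 (y) mm, 42 mm high with its brass knob; origin under its centre
- glasses_case: bystander, loose: brown spectacle case, 58 (x) x 150 (y) mm, 34 mm high; origin under its centre
- green_bottle: bystander, loose: green glass bottle, 72 mm across, 190 mm high, to the right of the switches; origin under its centre
- glass_dome: bystander, loose: glass dome with a flower on a wooden foot, 124 mm across, 131 mm high, to the left of the switches; origin under its centre
- key_bowl: bystander, loose: blue bowl, 110 mm across, 45 mm high, beyond the switches; origin under its centre
Not all that is in view belongs to the job. Leave any pink look-alike of the switch_large alone.

How it is judged:
By the outcome, as a careful person would: the job done as asked, in the order asked, and still so for the second after the job is handed in, with the robot touching nothing.
It also fails if it takes over 40 s, if anything falls off the work surface, if the arm or the gripper's body presses on something with over 40 N, if the wrist force passes 120 N, or if a joint passes its speed limit or range.

### The arm

A 6-joint arm with a two-finger parallel gripper is mounted at the origin on the work surface. World frame = base frame: x ahead of the robot, y to its left, z up, the work surface at z = 0. Lengths are in m, angles in degrees, forces in N, time in s.
With the tool pointing down it reaches from about 0.3 to 0.75 m from the base axis. Payload 8.5 kg.
Tool frame: the origin (TCP) lies midway between the tips of the shut fingers; the grasp point (between the pads) lies 19 mm behind it; z points along the fingers, y is the line along which they close (so a half turn about z gives the same grasp; the last joint's range is limited). The gripper opens to 85 mm and grips with 20 to 120 N. Pads are 22 mm wide; open, the fingers measure 114 mm over their backs; the gripper's body (76 mm by 85 mm) begins 54 mm behind the grasp point. The pads swing forward as they close: fully open they stand 13 mm farther back than shut.
Start: joints at [-88.596, 21.807, 74.336, -0, 83.858, -12.336], TCP at [0.131, -0.534, 0.231] pointing down, gripper open.
Joint ranges: [-178.18, 178.18], [-50.72, 133.34], [12.68, 142.11], [-81.47, 261.47], [9.98, 163.14], [-165.26, 165.26]. Speed limits (degrees/s): [136.94, 136.94, 180, 180, 180, 180].

### API

Orientations are given as a 3x3 rotation matrix whose columns are the frame's x, y, z axes.
In Python, from rig import observe, optics, order, spotter gives the robot as it stands.
- The arm moves only by the tool move_arm, never from a script. Its argument "series" is text: rows parted by semicolons, each of 5 numbers parted by spaces: the shift along the tool's x, y, z in cm, then the turn about the tool's z in degrees, then the opening, from -1 (shut) to 1 (fully open). A call has 1 to 8 rows; each row is the pose to reach, as a shift and turn from the pose commanded when the call began, along the tool's axes at that moment; what a row does not reach only later rows make up. A row lasts 1/8 s, in which the tool goes at most 62.5 mm and 10.7 degrees, less where a joint would pass 70% of its speed; a pose out of reach is approached as far as the arm can. A call with a gripper value outside its range is refused whole. The fingers move at their own pace and stop on an object; "force" is the grip in N (left out, the last holds). Time passes only in rows, so rows that repeat a pose let the fingers close. It gives the time, the measured TCP pose, the force, the opening and the grip force at its end, in the units of the state.
- observe(): the state, without advancing time (a new reading comes with each control period).
- optics.get_image(name): name is "scene" or "top"; returns a dict with "pixels" (384x512x3 uint8, blue, green, red), "camera_matrix" (3x3 intrinsics, pixels), "dist" ([k1, k2, p1, p2, k3] as OpenCV has them; the pictures are not rectified), "rvec" (rotation vector, rad) and "tvec" (3), from world to camera coordinates, as OpenCV has them. Camera axes: x right, y down, z forward; pixel columns grow to the right and rows downward; lengths in m; the calibration is good to about 2 mm. A picture is of the moment at which its call begins. There is no depth.
- order.close_job(): hands the job in; it is judged then, once.
Trained networks look in the newest picture that a camera, given by its name, has taken for a name from the list of things; names that differ only in an ending like _2 or _b are one class to them, and where a whole thing is asked for, a point or a joint stands for the part that bears it (a point fixed in the world has none). Each returns a list of dicts, best first, with "score" (0 to 1); they miss things now and then, are a little off and sometimes report something else, mostly with a low value. They report only what shows in the picture. A call takes as long as a camera call. They do not tell look-alikes from the thing itself.
- spotter.find_in(thing, camera): "point" ([x, y, z] in m, in world coordinates, good to about 4 mm: the middle of the surface that is visible of it).
- spotter.cut_out(thing, camera): "pixels" (384x512 bool, what is visible of it).
- spotter.mark_of(thing, camera): "point" ([x, y, z] in m, in world coordinates, good to about 4 mm: a listed point, or the origin of a listed thing).
The state is a dict: "time_s": time; "q": joint angles; "qvel": joint speeds; "joint_efforts": joint torques, N m; "position": TCP position; "tool_rot": TCP orientation; "ft_force": force on the tool from outside, world axes, zero at the start; "wrist_torque": the same for the moment, N m; "grip_width": finger opening in m; "gripper_force": force on a finger pad.
Only numpy, scipy, OpenCV 4.12 (cv2) and the standard library are available. Lean on these libraries where they do the work, as an engineer would, in place of code of your own. Each camera call takes 0.05 s, during which the arm holds its last target. There are 200 camera calls.

## Working session

There is one attempt and no reset: what is moved stays moved. The work goes in short steps, Python scripts to look and compute and a tool call to move; the robot and the scene stay as the last step left them, time stands still between calls to the robot, and variables do not carry over. Pictures are saved under pics/ and viewed, at most 10 in all, crops included, and the job is handed in when it is done.

Besides the shell and the picture viewer there is one more tool, called after "Request:" by a JSON object that holds its "name" and its "arguments". move_arm: Moves the arm, as the interface text tells. Its arguments: {"type":"object","properties":{"series":{"type":"string"},"force":{"type":"number"}},"required":["series"]}

```bash
mkdir -p pics
python3 - <<'E'
from rig import observe, optics, order, spotter
import cv2, numpy as np
s=observe(); print(s['time_s'],s['position'],np.round(s['tool_rot'],3).tolist(),s['grip_width'])
for c in ('scene','top'):
    im=optics.get_image(c); cv2.imwrite(f'pics/{c}0.png',im['pixels'])
    for n in ('top_small','top_bar','top_large','top_square'):
        print(c,n,[(np.round(d['point'],4).tolist(),round(d['score'],2)) for d in spotter.mark_of(n,c)[:4]])
print(observe()['time_s'])
E
```

```text
0.0 [ 0.1306238  -0.53395492  0.23070501] [[0.971, 0.237, -0.0], [0.237, -0.971, 0.001], [0.0, -0.001, -1.0]] 0.08580906799976772
scene top_small [([0.4601, -0.0552, 0.0378], 0.55)]
scene top_bar [([0.5061, 0.2133, 0.0383], 0.61)]
scene top_large [([0.7666, 0.1836, 0.0313], 0.79), ([0.5811, 0.0643, 0.0323], 0.59), ([0.3268, 0.1758, 0.0342], 0.5)]
scene top_square [([0.6119, -0.2425, 0.0367], 0.46), ([0.6545, 0.2574, 0.0009], 0.29)]
top top_small [([0.4599, -0.0574, 0.0355], 0.55)]
top top_bar [([0.5034, 0.2151, 0.033], 0.42)]
top top_large [([0.7638, 0.1829, 0.0338], 0.71), ([0.5879, 0.0661, 0.0337], 0.68), ([0.3319, 0.1737, 0.0293], 0.66)]
top top_square [([0.6119, -0.2435, 0.0385], 0.59), ([0.4601, -0.0548, 0.002], 0.23)]
0.5
```

View pics/scene0.png

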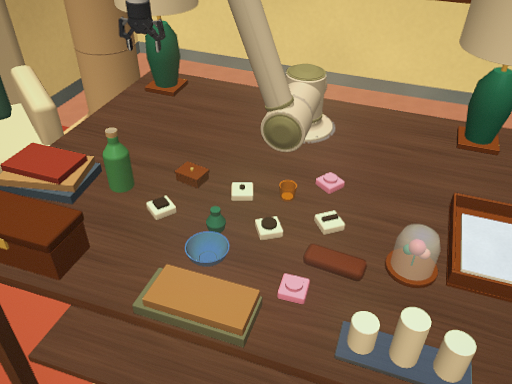

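View pics/top0.png

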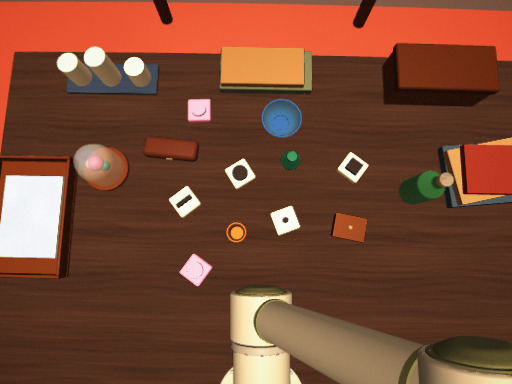

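The scene shows the robot with four ivory switches. In the top view, the things that could be mistaken for one another are:
- small round key at (285,220)
- large round key at (240,173)
- square key at (353,167)
- bar key at (184,202)
- pink look-alikes at (199,110) and (196,270)

By the description I want (285,220) first, then (184,202). I'll refine both positions and check them in a close crop.

```bash
cat > h.py <<'E'
import cv2, numpy as np
def to_plane(im,uv,z):
    K,d=np.array(im['camera_matrix']),np.array(im['dist'])
    R=cv2.Rodrigues(np.array(im['rvec'],float))[0]; t=np.array(im['tvec'],float).ravel()
    n=cv2.undistortPoints(np.array(uv,float).reshape(-1,1,2),K,d).reshape(-1,2)
    r=np.c_[n,np.ones(len(n))]@R; c=-R.T@t
    return c+r*((z-c[2])/r[:,2])[:,None]
E
python3 - <<'E'
from rig import observe, optics, spotter
from h import *
G={'small':(.46,-.056),'bar':(.505,.214)}
out=[]
for cam in ('top','scene'):
    im=optics.get_image(cam); g=im['pixels']
    for k,(x,y) in G.items():
        uv=cv2.projectPoints(np.array([[x,y,.034]]),np.array(im['rvec'],float),np.array(im['tvec'],float),np.array(im['camera_matrix']),np.array(im['dist']))[0].ravel()
        u,v=uv.round().astype(int); r=22; c=g[v-r:v+r,u-r:u+r]
        out.append(cv2.resize(c,(380,280) if 0 else (280,280),interpolation=cv2.INTER_CUBIC))
        gr=c.max(2).astype(np.uint8)
        hous=cv2.morphologyEx((gr>120).astype(np.uint8),cv2.MORPH_CLOSE,np.ones((9,9)))
        m=((gr<110)&(cv2.erode(hous,np.ones((3,3)))>0)).astype(np.uint8)
        n,l,st,ce=cv2.connectedComponentsWithStats(m)
        i=1+np.argmax(st[1:,4]); p=ce[i]+[u-r,v-r]
        ys,xs=np.nonzero(l==i); P=to_plane(im,np.c_[xs+u-r,ys+v-r],.034)[:,:2]
        w,V=np.linalg.eigh(np.cov(P.T)); 
        print(cam,k,uv.round(1),p.round(1),st[i,4],to_plane(im,p,.034).round(4),'long axis deg',np.degrees(np.arctan2(V[1,1],V[0,1])).round(1),np.sqrt(w*12).round(3))
cv2.imwrite('pics/crop.png',np.vstack([np.hstack(out[:2]),np.hstack(out[2:])]))
for n in ('votive','bud_vase','trinket_box','green_bottle','glasses_case','glass_dome'):
    print(n,[np.round(d['point'],3).tolist() for d in spotter.mark_of(n,'top')[:1]])
E
```

```text
top small [285.1 220.1] [285.1 219.7] 20 [[ 0.4609 -0.0561  0.034 ]] long axis deg 113.0 [0.011 0.013]
top bar [183.  201.1] [183.6 200.8] 64 [[0.5058 0.2124 0.034 ]] long axis deg 128.8 [0.01  0.044]
scene small [241.9 184.4] [241.9 186.6] 19 [[ 0.4697 -0.0523  0.034 ]] long axis deg -148.6 [0.014 0.019]
scene bar [329.7 215.1] [329.8 217.2] 67 [[0.5137 0.2162 0.034 ]] long axis deg 128.7 [0.016 0.047]
votive [[0.43, 0.073, -0.002]]
bud_vase [[0.628, -0.074, -0.001]]
trinket_box [[0.445, -0.224, -0.004]]
green_bottle [[0.549, -0.408, -0.003]]
glasses_case [[0.651, 0.256, -0.002]]
glass_dome [[0.595, 0.441, -0.001]]
```

View pics/crop.png

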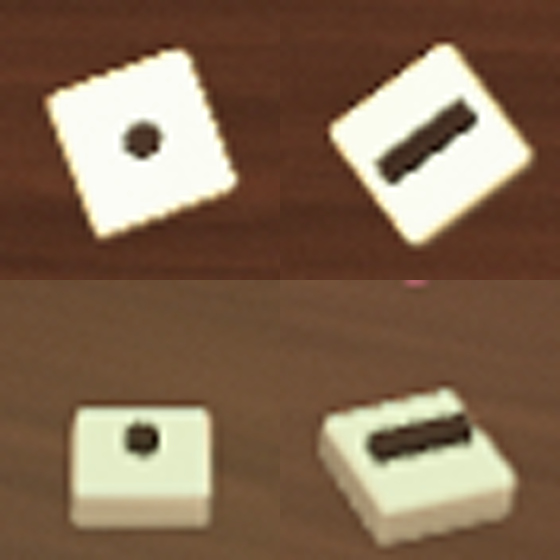

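The crop confirms the choice: the small round key is at (285,220) and the bar key at (184,201). From the top view, small is at about (0.461, -0.056) and bar at about (0.506, 0.213). I'll shut the fingers and travel high.

Request:
{"name": "move_arm", "arguments": {"series": "5 -4.4 0 0 -1; 10 -8.9 0 0 -1; 15 -13.3 0 0 -1; 20 -17.8 0 0 -1; 25 -22.2 0 0 -1; 30 -26.7 0 0 -1; 35 -31.1 0 0 -1; 39 -34.7 0 0 -1", "force": 30}}

```text
time_s: 1.9
position: [0.4155, -0.1209, 0.2316]
tool_rot: [[0.971, 0.237, 0.001], [0.237, -0.971, -0.001], [0.001, 0.001, -1.0]]
ft_force: [0.9, -0.3, 0.4]
grip_width: 0.0004
gripper_force: 0.0
```

Request:
{"name": "move_arm", "arguments": {"series": "4.4 -3.9 0 0 -1; 4.4 -3.9 3 0 -1; 4.4 -3.9 8 0 -1; 4.4 -3.9 13 0 -1; 4.4 -3.9 16 0 -1; 4.4 -3.9 17.5 0 -1; 4.4 -3.9 17.5 0 -1; 4.4 -3.9 17.5 0 -1"}}

```text
time_s: 2.9
position: [0.4485, -0.0745, 0.057]
tool_rot: [[0.971, 0.238, 0.001], [0.238, -0.971, -0.001], [0.001, 0.001, -1.0]]
ft_force: [-0.1, 0.5, -0.3]
grip_width: -0.0002
gripper_force: 0.0
```

Run:
```python
from rig import observe, optics
from h import *
s=observe(); print(s['time_s'],s['position'],s['ft_force'])
a=[]
for cam in ('top','scene'):
    im=optics.get_image(cam)
    u,v=(285,220) if cam=='top' else (242,185)
    a.append(cv2.resize(im['pixels'][v-30:v+30,u-30:u+30],(390,390),interpolation=cv2.INTER_CUBIC))
cv2.imwrite('pics/pre.png',np.hstack(a))
```

```text
2.9 [ 0.44848844 -0.07454842  0.05701215] [-0.13374021  0.46654334 -0.28592474]
```

View pics/pre.png

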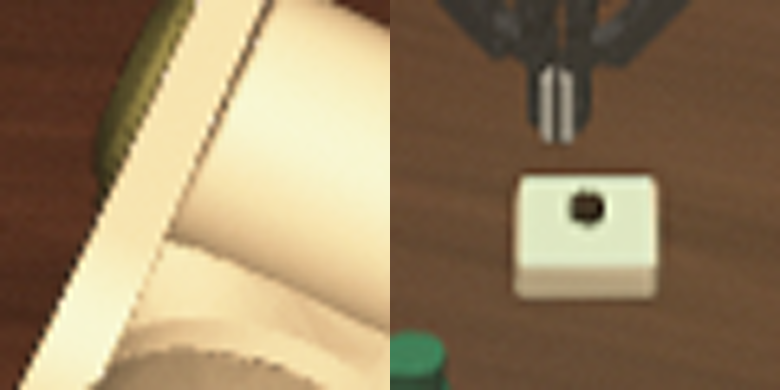

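The picture shows the shut tips short of the small key (behind and to its left in the scene view), which fits the measured 22 mm shortfall. I'll correct that at this height.

Request:
{"name": "move_arm", "arguments": {"series": "0.8 -0.75 0 0 -1; 1.65 -1.5 0 0 -1; 1.65 -1.5 0 0 -1; 1.65 -1.5 0.5 0 -1; 1.65 -1.5 1.2 0 -1; 1.65 -1.5 1.7 0 -1; 1.65 -1.5 1.7 0 -1; 1.65 -1.5 1.7 0 -1"}}

```text
time_s: 4.0
position: [0.4606, -0.056, 0.0394]
tool_rot: [[0.971, 0.237, 0.0], [0.237, -0.971, -0.0], [0.0, 0.0, -1.0]]
ft_force: [0.4, -0.1, 0.7]
grip_width: 0.0003
gripper_force: 0.0
```

Run:
```python
from rig import observe, optics
from h import *
s=observe(); print(s['time_s'],s['position'],s['ft_force'])
im=optics.get_image('scene'); u,v=242,180
cv2.imwrite('pics/pre2.png',cv2.resize(im['pixels'][v-25:v+25,u-25:u+25],(500,500),interpolation=cv2.INTER_CUBIC))
# predicted pixel of the key top centre and of the TCP
P=np.array([[.461,-.056,.034],s['position']])
print(cv2.projectPoints(P,np.array(im['rvec'],float),np.array(im['tvec'],float),np.array(im['camera_matrix']),np.array(im['dist']))[0].reshape(-1,2))
```

```text
4.0 [ 0.46058934 -0.05598941  0.03935449] [ 0.37825866 -0.12696201  0.6600083 ]
[[241.77358762 184.62798823]
 [241.82595317 183.0727946 ]]
```

View pics/pre2.png

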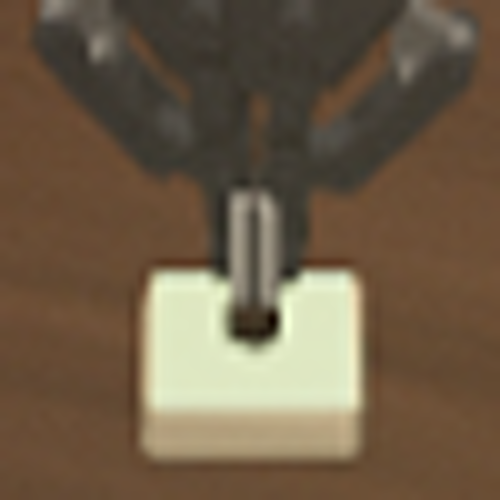

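The tips are centred on the small key, about 5 mm above it. Now a slow press.

Request:
{"name": "move_arm", "arguments": {"series": "0 0 0.3 0 -1; 0 0 0.5 0 -1; 0 0 0.7 0 -1; 0 0 0.8 0 -1; 0 0 0.9 0 -1; 0 0 1 0 -1; 0 0 1 0 -1"}}

```text
time_s: 4.92
position: [0.4605, -0.0559, 0.0293]
tool_rot: [[0.971, 0.237, 0.0], [0.237, -0.971, 0.0], [0.0, -0.0, -1.0]]
ft_force: [-1.2, 0.4, 3.6]
grip_width: -0.0
gripper_force: 2.2
```

Request:
{"name": "move_arm", "arguments": {"series": "0 0 0.05 0 -1; 0 0 0.1 0 -1; 0 0 0.1 0 -1; 0 0 0.1 0 -1"}}

```text
time_s: 5.42
position: [0.4606, -0.0559, 0.0289]
tool_rot: [[0.971, 0.238, 0.001], [0.238, -0.971, -0.0], [0.001, 0.0, -1.0]]
ft_force: [-3.9, 1.3, 12.9]
grip_width: 0.0002
gripper_force: 6.2
```

Bottomed out: 12.9 N, and the height has stopped at 29 mm. I'll lift straight up.

Request:
{"name": "move_arm", "arguments": {"series": "0 0 -0.3 0 -1; 0 0 -0.8 0 -1; 0 0 -2 0 -1; 0 0 -5 0 -1; 0 0 -9 0 -1; 0 0 -12 0 -1; 0 0 -12 0 -1; 0 0 -12 0 -1"}}

```text
time_s: 6.42
position: [0.4601, -0.0557, 0.1479]
tool_rot: [[0.971, 0.238, -0.001], [0.238, -0.971, 0.0], [-0.001, -0.001, -1.0]]
ft_force: [0.9, -0.2, 0.4]
grip_width: 0.0003
gripper_force: 0.0
```

Request:
{"name": "move_arm", "arguments": {"series": "1.8 -4.2 0 0 -1; 3.6 -8.3 0 0 -1; 5.4 -12.5 0 0 -1; 7.2 -16.7 0 0 -1; 9 -20.9 0 0 -1; 10.8 -25 0 0 -1; 10.8 -25 0 0 -1; 10.8 -25 0 0 -1"}}

```text
time_s: 7.42
position: [0.5056, 0.2122, 0.1473]
tool_rot: [[0.971, 0.238, -0.002], [0.238, -0.971, -0.001], [-0.002, 0.0, -1.0]]
ft_force: [-0.5, -0.4, 0.3]
grip_width: 0.0002
gripper_force: 0.0
```

Run:
```python
from rig import observe, optics, spotter
from h import *
s=observe(); print(s['time_s'],s['position'],s['ft_force'])
for n in ('top_small','top_bar'):
  for c in ('scene','top'): print(n,c,[(np.round(d['point'],4).tolist(),round(d['score'],2)) for d in spotter.mark_of(n,c)[:2]])
```

```text
7.425 [0.50556495 0.21219625 0.14729422] [-0.49527572 -0.40676998  0.30636688]
top_small scene [([0.4627, -0.0588, 0.0354], 0.6)]
top_small top []
top_bar scene [([0.506, 0.2147, 0.0364], 0.64)]
top_bar top [([0.5054, 0.2163, 0.033], 0.58)]
```

Request:
{"name": "move_arm", "arguments": {"series": "0 -0.1 3 0 -1; 0 -0.1 6 0 -1; 0 -0.1 8.5 0 -1; 0 -0.1 10 0 -1; 0 -0.1 10.8 0 -1; 0 -0.1 10.8 0 -1; 0 -0.1 10.8 0 -1"}}

```text
time_s: 8.5
position: [0.5063, 0.2136, 0.0411]
tool_rot: [[0.971, 0.238, 0.001], [0.238, -0.971, 0.0], [0.001, 0.0, -1.0]]
ft_force: [-0.4, -0.1, -0.3]
grip_width: -0.0004
gripper_force: 0.0
```

Run:
```python
from rig import observe, optics
from h import *
s=observe(); print(s['time_s'],s['position'],s['ft_force'])
im=optics.get_image('scene')
a=[cv2.resize(im['pixels'][v-30:v+30,u-30:u+30],(390,390),interpolation=cv2.INTER_CUBIC) for u,v in ((330,212),(242,185))]
cv2.imwrite('pics/pre3.png',np.hstack(a))
```

```text
8.5 [0.50625046 0.21363688 0.0410691 ] [-0.38560125 -0.05659293 -0.29154218]
```

View pics/pre3.png

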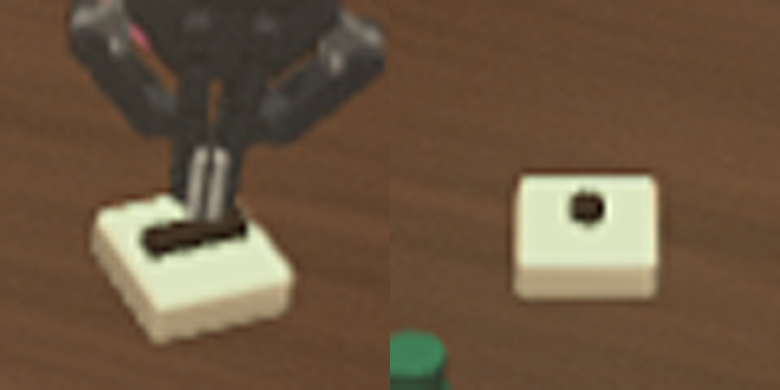

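The small switch stands where it was with its key up, and the tips are over the bar's middle. Now I'll press.

Request:
{"name": "move_arm", "arguments": {"series": "0 0 0.4 0 -1; 0 0 0.6 0 -1; 0 0 0.8 0 -1; 0 0 0.95 0 -1; 0 0 1.1 0 -1; 0 0 1.2 0 -1; 0 0 1.2 0 -1"}}

```text
time_s: 9.43
position: [0.5059, 0.2136, 0.029]
tool_rot: [[0.971, 0.238, 0.001], [0.238, -0.971, 0.0], [0.001, 0.0, -1.0]]
ft_force: [-3.5, 0.0, 8.9]
grip_width: 0.0001
gripper_force: 4.9
```

Request:
{"name": "move_arm", "arguments": {"series": "0 0 0.03 0 -1; 0 0 0.05 0 -1; 0 0 0.05 0 -1"}}

```text
time_s: 9.8
position: [0.5059, 0.2136, 0.0289]
tool_rot: [[0.971, 0.238, 0.001], [0.238, -0.971, 0.0], [0.001, 0.0, -1.0]]
ft_force: [-4.2, -0.9, 13.7]
grip_width: -0.0001
gripper_force: 6.9
```

Fully down (13.7 N, height stopped). I'll draw back clear.

Request:
{"name": "move_arm", "arguments": {"series": "0 0 -0.3 0 -1; 0 0 -0.8 0 -1; 0 0 -2 0 -1; 0 0 -5 0 -1; 0 0 -10 0 -1; 0 0 -15 0 -1; 0 0 -15 0 -1; 0 0 -15 0 -1"}}

```text
time_s: 10.8
position: [0.5054, 0.2135, 0.1775]
tool_rot: [[0.971, 0.238, -0.001], [0.238, -0.971, -0.0], [-0.001, -0.0, -1.0]]
ft_force: [-0.6, -0.0, -0.3]
grip_width: 0.0001
gripper_force: 0.0
```

Run:
```python
from rig import observe, optics, order
from h import *
s=observe(); print(s['time_s'],s['position'],s['ft_force'],np.abs(s['qvel']).max())
a=cv2.imread('pics/scene0.png'); b=optics.get_image('scene')['pixels']
d=lambda u,v:(u,v,int((np.abs(a[v-18:v+18,u-18:u+18].astype(int)-b[v-18:v+18,u-18:u+18]).max(2)>40).sum()))
print([d(*p) for p in ((242,190),(330,220),(269,227),(161,207),(288,190),(215,218),(192,174))])
cv2.imwrite('pics/end.png',b)
```

```text
10.8 [0.50544823 0.21351949 0.17753133] [-0.64735221 -0.02640073 -0.26111076] 1.1632420116685482
[(242, 190, 0), (330, 220, 0), (269, 227, 0), (161, 207, 0), (288, 190, 0), (215, 218, 0), (192, 174, 0)]
```

View pics/end.png

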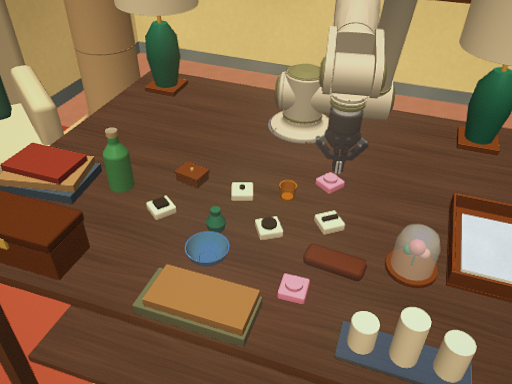

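The picture shows the gripper well clear at (338,165). The switches at (242,190), (330,221), (269,227) and (161,207) and the bystanders I compared are unchanged. I'm handing in.

```bash
python3 -c "
from rig import order
print(order.close_job())"
```

```text
the job is handed in; nothing more can be done
None
```

I pressed the small round key right down and let it spring back, then pressed the bar key right down and drew the arm clear. The final picture shows no switch moved, and the job was handed in at about 11 s.

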